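# Dry-stack the pink sculpture for gluing

### The arm

A 6-joint arm with a two-finger parallel gripper is mounted at the origin on the work surface. World frame = base frame: x ahead of the robot, y to its left, z up, the work surface at z = 0. Lengths are in m, angles in rad, forces in N, time in s.
With the tool pointing down it reaches from about 0.375 to 0.9 m from the base axis. Payload 3.1 kg.
Tool frame: the origin (TCP) lies on the centre line of the jaws, within the pads' length; the fingertips stand 19 mm ahead of it and the grasp point (between the pads) is the TCP; z points along the fingers, y is the line along which they close (so a half turn about z gives the same grasp; the last joint's range is limited). The gripper opens to 85 mm and grips with 20 to 120 N. Pads are 22 mm wide; open, the fingers measure 114 mm over their backs; the gripper's body (76 mm by 85 mm) begins 54 mm behind the grasp point. The pads swing forward as they close: fully open they stand 13 mm farther back than shut.
Start: joints at [-1.494, 0.527, 1.433, -0, 1.181, -0.178], TCP at [0.158, -0.605, 0.25] pointing down, gripper open.
Joint ranges: [-3.08, 3.08], [-0.75, 2.2], [0.22, 2.44], [-1.43, 4.57], [0, 2.65], [-2.85, 2.85]. Speed limits (rad/s): [2.79, 2.79, 3.14, 3.14, 3.14, 3.14].

### API

Orientations are given as a unit quaternion [x, y, z, w].
In Python, from station import manip gives the robot as it stands.
- The arm moves only by the tool servo_tool, never from a script. Its argument "rows" is a list that holds one entry, the list of rows, each a list of 7 numbers: the turn, a rotation vector about the tool's x, y, z in degrees, then the shift along the tool's x, y, z in m, then the gripper command: -1 is shut, 1 is fully open, values between are in proportion. In form: [[[wx, wy, wz, tx, ty, tz, jaw], ...]]. A call has 1 to 8 rows; each row shifts and turns the commanded pose from where the row before left it, along the tool's axes as they then stand; what a row does not reach is not made up. A row lasts 1/12 s, in which the tool goes at most 41.7 mm and 7.16 degrees, less where a joint would pass 70% of its speed; a pose out of reach is approached as far as the arm can. A call is refused whole if a number of a shift passes 0.0417 or a number of a turn 7.16, either way. A call with a gripper value outside its range is refused whole. The fingers move at their own pace and stop on an object; "squeeze" is the grip in N (left out, the last holds). Time passes only in rows, so rows that do not move let the fingers close. It gives the time, the measured TCP pose, the force, the opening and the grip force at its end, in the units of the state.
- manip.sense(): the state, without advancing time (a new reading comes with each control period).
- manip.snapshot(name): name is "scene" or "top" or "wrist"; returns the picture (384x512x3 uint8, blue, green, red); there is no depth.
- manip.camera_info(name): a dict with "K" (3x3 intrinsics, pixels), "camera_from_world" (4x4, takes a point from world to camera coordinates). Camera axes: x right, y down, z forward; pixel columns grow to the right and rows downward; lengths in m; the calibration is good to about 2 mm. A picture is of the moment at which its call begins: read the wrist's pose just before it. camera_info takes no time and is no camera call; for the wrist camera it gives the pose at the moment of the call.
- manip.sign_off(): hands the job in; it is judged then, once.
The state is a dict: "t": time; "q": joint angles; "qd": joint speeds; "tau": joint torques, N m; "tcp_pos": TCP position; "tool_rot": TCP orientation; "force": force on the tool from outside, world axes, zero at the start; "ft_torque": the same for the moment, N m; "finger_gap": opening from 0.0 (shut) to 1.0 (fully open); "gripper_force": force on a finger pad.
Only numpy, scipy, OpenCV 4.12 (cv2) and the standard library are available. Lean on these libraries where they do the work, as an engineer would, in place of code of your own. Each camera call takes 0.05 s, during which the arm holds its last target. There are 200 camera calls.

### The job

Stack the pink sculpture on its white base board: stand the blue-banded foot squarely on the blue patch and the yellow-banded foot squarely on the yellow patch, stand the green wooden post on the board midway between them and in line with them, lay the pink bar flat and centred along the top of all three, and stand the paint jar upright on the middle of the bar as a weight. Leave the tape dispenser, the lighter and the drinking glass where they are, and let go of everything at the end.

Things in the scene. Friction and masses are not known exactly. Their poses are not given: they have to be found in the camera images.
- foot_blue_mid (a point): Centre (half-way up) of the pink foot with a blue band: a loose pink painted wooden block, 56 (its x) x 36 (its y) x 40 mm high, 50 g, with a blue band 18 mm wide round its middle, across the top and down the two long sides. Stands upright on the table at the start, centre 20 mm above it. z up.
- foot_yellow_mid (a point): Centre (half-way up) of the pink foot with a yellow band: a loose pink painted wooden block, 56 (its x) x 36 (its y) x 40 mm high, 50 g, with a yellow band 18 mm wide round its middle, across the top and down the two long sides. Stands upright on the table at the start, centre 20 mm above it. z up.
- post_mid (a point): Centre (half-way up) of the green wooden post: a loose upright green painted wooden cylinder, 34 mm in diameter, 42 mm high, 30 g, standing on the table at the start. It stands on the bare board (top 8 mm above the table) midway between the patches, where its top is level with the tops of the feet on their patches (50 mm above the table). z up.
- bar_mid (a point): Centre (half-way up) of the pink bar: a loose plain pink painted wooden bar, 210 (its x, the length) x 44 (its y) x 24 mm high, 90 to 180 g, lying flat on the table at the start, centre 12 mm above it. z up; either end may go either way.
- jar_mid (a point): Centre (half-way up) of the paint jar: a loose closed round jar, 54 mm in diameter, 55 mm high, 140 to 280 g, pink body and black lid, standing on the table at the start. On the stack its underside is 74 mm above the table. z up.
- patch_blue: The blue gluing patch: a fixed blue rectangle, 72 (its x) x 52 (its y) x 2 mm thick, on the white base board (100 x 250 x 8 mm, taped to the table, fixed). Origin at the centre of its underside, 8 mm above the table; its top is 10 mm above the table. Its y axis lies along the board's length, on the line through both patches; the yellow patch is 160 mm away along that line, on the +y or the -y side (it varies).
- patch_yellow: The yellow gluing patch: a fixed yellow rectangle, 72 (its x) x 52 (its y) x 2 mm thick, on the white base board (100 x 250 x 8 mm, taped to the table, fixed). Origin at the centre of its underside, 8 mm above the table; its top is 10 mm above the table. Its y axis lies along the board's length, on the line through both patches; the blue patch is 160 mm away along that line, on the +y or the -y side (it varies).
- lighter: Bystander: a black cigarette lighter with a steel end, 80 (its x) x 24 x 12 mm, lying loose on the table, sometimes among the parts. Origin under its middle. Must not be shifted.
- dispenser: Bystander: a brown desk tape dispenser with a white roll, 150 (its x) x 50 x 75 mm high, loose, 0.6 kg. Origin at the centre of its underside. Must not be shifted.
- tumbler: Bystander: a clear drinking glass, 72 mm across the rim, 90 mm high, standing loose beyond the base board. Origin at the centre of its underside. Must not be shifted.
Not all that is in view belongs to the job. Of the things that look like the part that bears post_mid, the smaller one is meant.

How it is judged:
At the end, for the whole second after the job is handed in: Feet upright on own-colour patches (12 mm, 0.2 rad); post upright on the board and bar level on top, each within 12 mm of the patches' midpoint along and across their line, bar along that line (0.15 rad); jar upright on the bar within 15 mm of its middle; all at rest (horizontal distance between foot_blue_mid and patch_blue below 0.012 m and angle between the y axis of foot_blue_mid and the y axis of patch_blue, either way round below 0.2 rad and angle between each of foot_blue_mid, foot_yellow_mid, post_mid, bar_mid, jar_mid's own z axis and vertical below 0.1 rad and height (world z) of foot_blue_mid between 0.026 and 0.034 m and horizontal distance between foot_yellow_mid and patch_yellow below 0.012 m and angle between the y axis of foot_yellow_mid and the y axis of patch_yellow, either way round below 0.2 rad and height (world z) of foot_yellow_mid between 0.026 and 0.034 m and x of post_mid in the frame of patch_blue between -0.012 and 0.012 m and horizontal distance between each of post_mid, bar_mid and patch_blue below 0.092 m and horizontal distance between each of post_mid, bar_mid and patch_yellow below 0.092 m and height (world z) of post_mid between 0.025 and 0.033 m and x of bar_mid in the frame of patch_blue between -0.012 and 0.012 m and angle between the x axis of bar_mid and the y axis of patch_blue, either way round below 0.15 rad and height (world z) of bar_mid between 0.058 and 0.066 m and horizontal distance between jar_mid and bar_mid below 0.015 m and height (world z) of jar_mid between 0.097 and 0.106 m and linear speed of each of foot_blue, foot_yellow, post, bar, jar below 0.02 m/s); the robot touches nothing.
It fails at once if the tape dispenser is shifted by more than 25 mm or tipped (distance of dispenser from where it was at the start of the episode above 0.025 m or angle between dispenser's own z axis and vertical above 0.35 rad).
It fails at once if the drinking glass is shifted by more than 25 mm or tipped (distance of tumbler from where it was at the start of the episode above 0.025 m or angle between tumbler's own z axis and vertical above 0.35 rad).
It fails at once if the lighter is shifted by more than 25 mm or tipped (distance of lighter from where it was at the start of the episode above 0.025 m or angle between lighter's own z axis and vertical above 0.35 rad).
It also fails if it takes over 131 s, if anything falls off the work surface, if the arm or the gripper's body presses on something with over 40 N, if the wrist force passes 120 N, or if a joint passes its speed limit or range.

## Working session

There is one attempt and no reset: what is moved stays moved. The work goes in short steps, Python scripts to look and compute and a tool call to move; the robot and the scene stay as the last step left them, time stands still between calls to the robot, and variables do not carry over. Pictures are saved under pics/ and viewed, at most 14 in all, crops included, and the job is handed in when it is done.

Besides the shell and the picture viewer there is one more tool, called after "Call:" by a JSON object that holds its "name" and its "arguments". servo_tool: Moves the arm, as the interface text tells. Its arguments: {"type":"object","properties":{"rows":{"type":"array","items":{"type":"array","items":{"type":"array","items":{"type":"number"}}}},"squeeze":{"type":"number"}},"required":["rows"]}

```bash
mkdir -p pics; cat > h.py <<'E'
import numpy as np,cv2
from station import manip
def ray(name,uv,z,ci=None):
    ci=ci or manip.camera_info(name);K=np.array(ci["K"]);T=np.array(ci["camera_from_world"])
    R,t=T[:3,:3],T[:3,3];c=-R.T@t
    uv=np.atleast_2d(np.array(uv,float))
    d=(R.T@np.linalg.inv(K)@np.c_[uv,np.ones(len(uv))].T).T
    return c+d*((z-c[2])/d[:,2])[:,None]
E
python3 - <<'E'
from h import *
s=manip.sense();print({k:np.round(v,3) for k,v in s.items()})
for n in("top","scene"):
    im=manip.snapshot(n);cv2.imwrite(f"pics/{n}0.png",im)
    ci=manip.camera_info(n);T=np.array(ci["camera_from_world"]);print(n,np.round(-T[:3,:3].T@T[:3,3],3),np.round(ci["K"],1).tolist())
im=cv2.imread("pics/top0.png");cv2.imwrite("pics/top0b.png",cv2.resize(im,(800,600)))
E
```

```text
{'t': np.float64(0.0), 'q': array([-1.494,  0.528,  1.434,  0.   ,  1.181, -0.178]), 'qd': array([ 0.   , -0.001, -0.001, -0.001,  0.001, -0.001]), 'tau': array([ 0.0000e+00, -4.4235e+01, -1.7802e+01, -0.0000e+00,  9.0000e-03,
       -0.0000e+00]), 'tcp_pos': array([ 0.158, -0.604,  0.249]), 'tool_rot': array([ 0.992,  0.128,  0.   , -0.001]), 'force': array([ 0.332, -0.037,  0.027]), 'ft_torque': array([-0.002,  0.042,  0.07 ]), 'gripper_force': np.float64(0.0), 'finger_gap': np.float64(0.996)}
top [ 0.507 -0.016  0.991] [[381.2, 0.0, 257.7], [0.0, 381.2, 190.9], [0.0, 0.0, 1.0]]
scene [1.167 0.141 0.986] [[477.5, 0.0, 251.2], [0.0, 477.5, 187.3], [0.0, 0.0, 1.0]]
```

View pics/top0b.png

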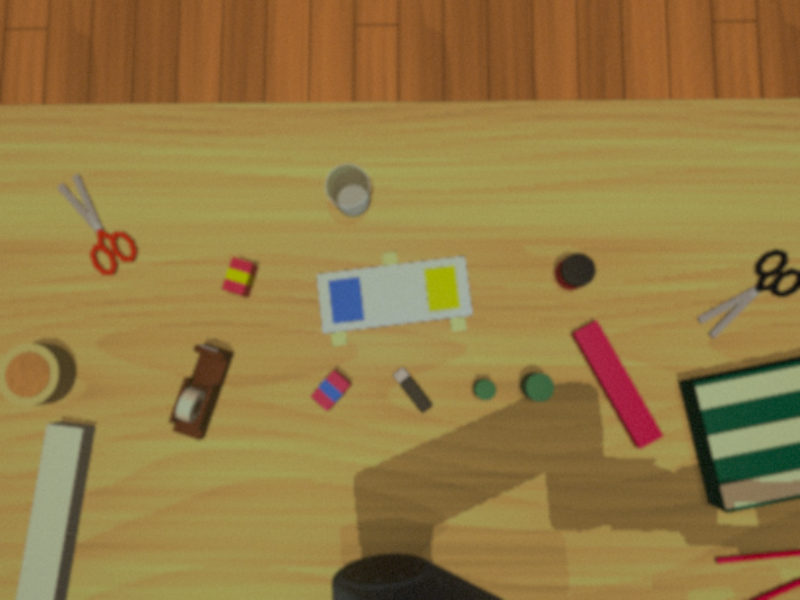

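View pics/scene0.png

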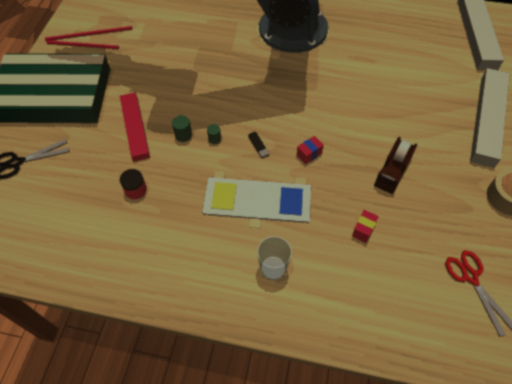

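The top view shows the blue foot at about (331,389), the yellow foot at (238,277), the small post at (484,388), the bar at (617,383), the jar at (576,270) and the board centre at (394,294), in the 800-px picture. Next I'll measure them with masks.

```bash
cat >> h.py <<'E'
def hsv(im): return cv2.cvtColor(cv2.medianBlur(im,3),cv2.COLOR_BGR2HSV)
def rng(h,a,b): return cv2.inRange(h,np.array(a),np.array(b))
def pink(h): return rng(h,(0,120,60),(4,255,255))|rng(h,(160,120,60),(180,255,255))
def blue(h): return rng(h,(100,110,50),(130,255,255))
def yel(h): return rng(h,(25,190,120),(35,255,255))
def green(h): return rng(h,(50,70,20),(95,255,255))
def comps(m,amin=60,close=3):
    m=cv2.morphologyEx(m,cv2.MORPH_CLOSE,np.ones((close,close),np.uint8))
    cs,_=cv2.findContours(m,cv2.RETR_EXTERNAL,cv2.CHAIN_APPROX_NONE)
    return [c for c in cs if cv2.contourArea(c)>amin]
def box(name,c,z,ci=None):
    "min-area rect -> world centre, long side, short side, angle of long side (deg)"
    p=ray(name,cv2.boxPoints(cv2.minAreaRect(c)),z,ci)[:,:2]
    a,b=p[1]-p[0],p[2]-p[1]
    if np.linalg.norm(a)<np.linalg.norm(b):a,b=b,a
    return p.mean(0).round(4),np.linalg.norm(a).round(4),np.linalg.norm(b).round(4),(np.degrees(np.arctan2(a[1],a[0]))%180).round(1)
E
python3 - <<'E'
from h import *
im=cv2.imread("pics/top0.png");h=hsv(im)
for p in((238,277),(225,265),(331,389),(442,288),(345,300),(617,383),(484,388),(537,387),(576,270),(560,280),(410,390)):
    print(p,h[int(p[1]*.64),int(p[0]*.64)])
for nm,m,z in(("pink",pink(h),.02),("foot",pink(h)|blue(h)|yel(h),.02),("blue",blue(h),.01),("yel",yel(h),.01),("green",green(h),.021)):
    for c in comps(m):
        b=box("top",c,z)
        if b[1]<.3: print(nm,cv2.contourArea(c),*b)
d=rng(h,(0,0,0),(180,255,45))
for c in comps(d): print("dark",cv2.contourArea(c),*box("top",c,.01))
E
```

```text
(238, 277) [ 32 255 171]
(225, 265) [ 22 141 164]
(331, 389) [110 156 159]
(442, 288) [ 32 252 173]
(345, 300) [110 161 160]
(617, 383) [173 205 167]
(484, 388) [ 59  97 105]
(537, 387) [ 62 100 102]
(576, 270) [23 69 48]
(560, 280) [  3 184  90]
(410, 390) [19 73 66]
pink 89.0 [ 0.1501 -0.5745] 0.0741 0.0109 113.7
pink 133.5 [ 0.2025 -0.5464] 0.1287 0.0085 95.6
pink 80.0 [0.4405 0.1349] 0.034 0.0159 45.9
pink 97.0 [0.4704 0.1095] 0.0364 0.0203 50.8
pink 1456.0 [ 0.4673 -0.338 ] 0.2104 0.0475 28.2
pink 64.5 [0.6227 0.2825] 0.0381 0.0149 74.1
pink 61.5 [0.6611 0.2717] 0.0365 0.0146 74.0
foot 89.0 [ 0.1501 -0.5745] 0.0741 0.0109 113.7
foot 133.5 [ 0.2025 -0.5464] 0.1287 0.0085 95.6
foot 280.0 [0.456  0.1214] 0.0577 0.0364 140.4
foot 1456.0 [ 0.4673 -0.338 ] 0.2104 0.0475 28.2
foot 442.5 [0.6024 0.0985] 0.0672 0.0479 6.2
foot 395.0 [ 0.6218 -0.0588] 0.0642 0.0449 6.7
foot 257.0 [0.6421 0.2779] 0.0548 0.039 165.8
blue 442.5 [0.6034 0.0996] 0.0679 0.0484 6.2
yel 70.5 [0.644 0.282] 0.0369 0.0165 71.6
yel 395.0 [ 0.623  -0.0592] 0.0649 0.0454 6.7
green 89.5 [ 0.4575 -0.1258] 0.0276 0.0249 90.1
green 204.0 [ 0.4614 -0.2134] 0.0425 0.0373 90.1
green 2484.0 [ 0.3916 -0.5493] 0.1977 0.1917 8.0
dark 1791.0 [ 0.1633 -0.0161] 0.2429 0.0663 90.5
dark 632.5 [ 0.4238 -0.5042] 0.275 0.1462 150.5
dark 98.5 [ 0.6519 -0.5979] 0.0682 0.0438 163.2
```

Call:
{"name": "servo_tool", "arguments": {"rows": [[[0,0,0,0.0415,-0.021,0,0.3],[0,0,0,0.0415,-0.021,0,0.3],[0,0,0,0.0415,-0.021,0,0.3],[0,0,0,0.0415,-0.021,0,0.3],[0,0,0,0.0415,-0.021,0,0.3],[0,0,0,0.0415,-0.021,0,0.3],[0,0,0,0.0415,-0.021,0,0.3],[0,0,0,0.0415,-0.021,0,0.3]]], "squeeze": 30}}

```text
t: 0.77
tcp_pos: [0.4088, -0.382, 0.25]
tool_rot: [0.992, 0.127, -0.0, -0.0]
force: [1.0, -0.0, -1.0]
finger_gap: 0.647
gripper_force: 0.0
```

Call:
{"name": "servo_tool", "arguments": {"rows": [[[0,0,0,0.0115,-0.041,0,0.3],[0,0,0,0.0115,-0.041,0,0.3],[0,0,0,0.0115,-0.041,0,0.3],[0,0,0,0.0115,-0.041,0,0.3],[0,0,0,0.0115,-0.041,0,0.3],[0,0,0,0.0115,-0.041,0,0.3],[0,0,0,0.0115,-0.041,0,0.3],[0,0,0,0.0115,-0.041,0,0.3]]]}}

```text
t: 1.43
tcp_pos: [0.4131, -0.0486, 0.2502]
tool_rot: [0.992, 0.127, -0.0, -0.0]
force: [1.4, -0.1, -0.1]
finger_gap: 0.65
gripper_force: 0.0
```

Call:
{"name": "servo_tool", "arguments": {"rows": [[[0,0,0,0.0115,-0.041,0,0.3],[0,0,0,0.0115,-0.041,0,0.3],[0,0,0,0.0115,-0.041,0,0.3],[0,0,-7,0,0,0,0.3],[0,0,-7,0,0,0,0.3],[0,0,-7,0,0,0,0.3],[0,0,-7,0,0,0,0.3],[0,0,-7,0,0,0,0.3]]]}}

```text
t: 2.1
tcp_pos: [0.4156, 0.0749, 0.2501]
tool_rot: [0.906, 0.423, -0.0, -0.0]
force: [0.5, 0.6, -0.2]
finger_gap: 0.652
gripper_force: 0.0
```

Call:
{"name": "servo_tool", "arguments": {"rows": [[[0,0,-7,0,0,0,0.3],[0,0,-7,0,0,0,0.3],[0,0,-7,0,0,0,0.3],[0,0,-7,0,0,0,0.3],[0,0,-7,0,0,0,0.3],[0,0,-7,0,0,0,0.3],[0,0,-7,0,0,0,0.3],[0,0,-7,0,0,0,0.3]]]}}

```text
t: 2.77
tcp_pos: [0.4156, 0.0745, 0.2501]
tool_rot: [0.602, 0.799, -0.0, -0.0]
force: [0.4, 0.2, -0.5]
finger_gap: 0.647
gripper_force: 0.0
```

Call:
{"name": "servo_tool", "arguments": {"rows": [[[0,0,-7,0,0,0,0.5],[0,0,-7,0,0,0,0.5],[0,0,-7,0,0,0,0.5],[0,0,-7,0,0,0,0.5],[0,0,-7,0,0,0,0.5],[0,0,0,0,0,0,0.5],[0,0,0,0,0,0,0.5]]]}}

```text
t: 3.35
tcp_pos: [0.4157, 0.0745, 0.2502]
tool_rot: [0.338, 0.941, -0.0, -0.0]
force: [-0.4, -0.5, -0.1]
finger_gap: 0.75
gripper_force: 0.0
```

```bash
cat >> h.py <<'E'
def go(xy,psi=None):
    "print tool-frame shift to xy and the wz (deg) to bring tool y to heading psi mod 180; shift is BEFORE turn and AFTER turn"
    s=manip.sense();x,y=s["tool_rot"][:2];phi=2*np.degrees(np.arctan2(y,x));p=s["tcp_pos"]
    d=np.array(xy)-p[:2]
    f=lambda ph:np.array([np.cos(np.radians(ph)),np.sin(np.radians(ph))])
    sh=lambda ph:(d@f(ph)*1000,d@f(ph-90)*1000)
    wz=0 if psi is None else -((psi-(phi-90)+90)%180-90)
    print("tcp",np.round(p,4),"psi %.1f"%(phi-90),"q6 %.2f"%s["q"][5],"| wz %.1f"%wz,"before(mm) %.1f %.1f"%sh(phi),"after(mm) %.1f %.1f"%sh(phi-wz))
E
python3 - <<'E'
from h import *
go((.456,.1214),50.4)
ci=manip.camera_info("wrist");im=manip.snapshot("wrist");cv2.imwrite("pics/w1.png",im)
h=hsv(im)
for nm,m,z in(("foot",pink(h)|blue(h),.04),("blue",blue(h),.04)):
    for c in comps(m): print(nm,cv2.contourArea(c),*box("wrist",c,z,ci),cv2.minAreaRect(c)[0])
T=np.array(ci["camera_from_world"]);print(np.round(-T[:3,:3].T@T[:3,3],3))
E
```

```text
tcp [0.4157 0.0745 0.2502] psi 50.5 q6 -0.97 | wz 0.1 before(mm) -1.2 61.8 after(mm) -1.2 61.8
foot 348.0 [ 0.5093 -0.2517] 0.0477 0.0258 50.4 (107.0, 375.5)
foot 95.0 [ 0.3879 -0.3168] 0.0282 0.0152 92.1 (2.5127789974212646, 343.6805114746094)
foot 1112.5 [0.5816 0.1092] 0.0648 0.0311 4.3 (362.7707824707031, 258.64727783203125)
foot 276.5 [0.6426 0.2479] 0.0417 0.0186 38.6 (494.6784973144531, 226.55418395996094)
foot 878.0 [0.6072 0.2658] 0.0399 0.0373 70.9 (494.9500427246094, 193.84999084472656)
foot 1775.5 [0.4524 0.1196] 0.0594 0.0381 138.4 (304.6421203613281, 170.0101318359375)
blue 1112.5 [0.5816 0.1092] 0.0648 0.0311 4.3 (362.7707824707031, 258.64727783203125)
blue 411.0 [0.455  0.1187] 0.0358 0.0148 48.0 (305.3726501464844, 172.9292449951172)
[0.357 0.122 0.374]
```

View pics/w1.png

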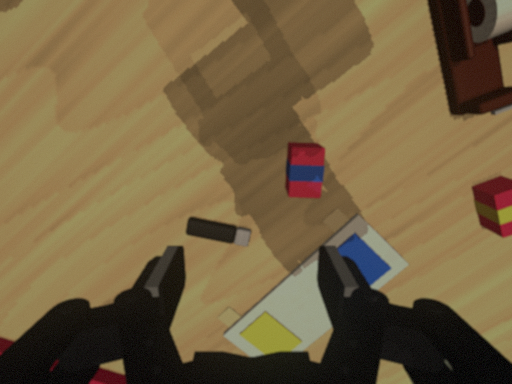

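The wrist view shows the blue foot alone at (305,170). Both views agree on (0.4555, 0.120), so I'll move over it, descend and grip.

Call:
{"name": "servo_tool", "arguments": {"rows": [[[0,0,1,-0.001,0.03,0,0.5],[0,0,0,-0.001,0.03,0,0.5],[0,0,0,0,0,0.04,0.5],[0,0,0,0,0,0.04,0.5],[0,0,0,0,0,0.04,0.5],[0,0,0,0,0,0.04,0.5],[0,0,0,0,0,0.03,0.5],[0,0,0,0,0,0.02,0.5]]]}}

```text
t: 4.07
tcp_pos: [0.4546, 0.1192, 0.0374]
tool_rot: [0.346, 0.938, -0.001, -0.002]
force: [0.7, 0.1, 0.4]
finger_gap: 0.749
gripper_force: 0.0
```

Call:
{"name": "servo_tool", "arguments": {"rows": [[[0,0,0,0,0,0.012,0.5],[0,0,0,0,0,0,0.5],[0,0,0,0,0,0,-1],[0,0,0,0,0,0,-1],[0,0,0,0,0,0,-1],[0,0,0,0,0,0,-1],[0,0,0,0,0,0,-1],[0,0,0,0,0,0,-1]]]}}

```text
t: 4.73
tcp_pos: [0.4565, 0.1193, 0.0292]
tool_rot: [0.345, 0.939, 0.0, 0.001]
force: [-0.5, 0.6, 6.8]
finger_gap: 0.413
gripper_force: 31.2
```

Call:
{"name": "servo_tool", "arguments": {"rows": [[[0,0,0,0,0,0,-1],[0,0,0,0,0,0,-1],[0,0,0,0,0,-0.02,-1],[0,0,0,0,0,-0.04,-1],[0,0,-7,0,0,-0.02,-1],[0,0,-7,0,0,0,-1],[0,0,-7,0,0,0,-1],[0,0,-7,0,0,0,-1]]]}}

```text
t: 5.4
tcp_pos: [0.4561, 0.1193, 0.1093]
tool_rot: [0.105, 0.995, 0.0, 0.001]
force: [-0.0, 0.6, -0.7]
finger_gap: 0.416
gripper_force: 30.5
```

Call:
{"name": "servo_tool", "arguments": {"rows": [[[0,0,-7,0,0,0,-1],[0,0,-7,0,0,0,-1],[0,0,-5,0,0,0,-1],[0,0,0,0,0,0,-1],[0,0,0,0,0,0,-1]]]}}

```text
t: 5.82
tcp_pos: [0.4557, 0.1193, 0.1084]
tool_rot: [-0.057, 0.998, 0.0, -0.0]
force: [-0.7, -0.4, -0.3]
finger_gap: 0.415
gripper_force: 30.5
```

```bash
python3 - <<'E'
from h import *
go((.6034,.0996),96.8)
E
```

```text
tcp [0.4557 0.1193 0.1084] psi 96.5 q6 -1.67 | wz -0.3 before(mm) -144.5 -36.3 after(mm) -144.3 -37.0
```

Call:
{"name": "servo_tool", "arguments": {"rows": [[[0,0,0,-0.036,-0.009,0,-1],[0,0,0,-0.036,-0.009,0,-1],[0,0,0,-0.036,-0.009,0,-1],[0,0,0,-0.036,-0.009,0,-1],[0,0,0,0,0,0.03,-1],[0,0,0,0,0,0.02,-1],[0,0,0,0,0,0,-1],[0,0,0,0,0,0,-1]]]}}

```text
t: 6.48
tcp_pos: [0.6016, 0.1002, 0.0571]
tool_rot: [-0.057, 0.998, 0.0, -0.002]
force: [-0.4, -0.2, 0.3]
finger_gap: 0.411
gripper_force: 30.4
```

```bash
python3 - <<'E'
from h import *
go((.6034,.0996),96.8)
ci=manip.camera_info("wrist");im=manip.snapshot("wrist");cv2.imwrite("pics/w2.png",im)
E
```

```text
tcp [0.6016 0.1002 0.0571] psi 96.6 q6 -1.70 | wz -0.2 before(mm) -1.8 -0.8 after(mm) -1.8 -0.8
```

View pics/w2.png

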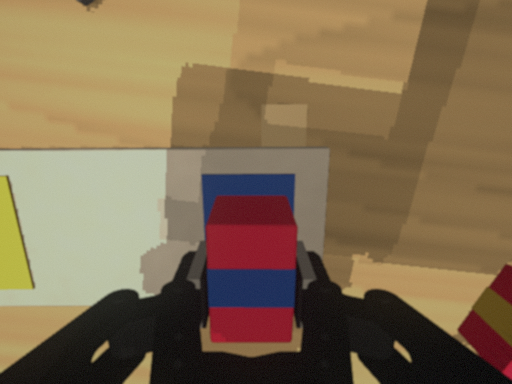

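The foot sits square between the pads, with its band centre at about (252,287). The patch's far edge runs from (203,174) to (295,174).

```bash
python3 - <<'E'
from h import *
print(ray("wrist",[(252,287),(252,226),(252,342)],.068).round(4))
p=ray("wrist",[(203,174),(295,174),(248,174)],.010).round(4);print(p,np.linalg.norm(p[0]-p[1]))
E
```

```text
[[0.6018 0.1005 0.068 ]
 [0.5747 0.0973 0.068 ]
 [0.6295 0.1037 0.068 ]]
[[0.5709 0.0696 0.01  ]
 [0.565  0.1206 0.01  ]
 [0.568  0.0945 0.01  ]] 0.051340140241335534
```

Call:
{"name": "servo_tool", "arguments": {"rows": [[[0,0,0,-0.002,-0.001,0.009,-1],[0,0,0,0,0,0.005,-1],[0,0,0,0,0,0.003,-1],[0,0,0,0,0,0.002,-1],[0,0,0,0,0,0,-1],[0,0,0,0,0,0,-1]]]}}

```text
t: 7.03
tcp_pos: [0.6053, 0.0995, 0.0395]
tool_rot: [-0.058, 0.998, -0.0, 0.0]
force: [-0.2, -0.4, -0.3]
finger_gap: 0.415
gripper_force: 30.5
```

Call:
{"name": "servo_tool", "arguments": {"rows": [[[0,0,0,0,0,0,-0.1],[0,0,0,0,0,0,0.1],[0,0,0,0,0,0,0.3],[0,0,0,0,0,0,0.3],[0,0,0,0,0,-0.01,0.3],[0,0,0,0,0,-0.03,0.3],[0,0,0,0,0,-0.04,0.5],[0,0,0,0,0,-0.04,0.5]]]}}

```text
t: 7.7
tcp_pos: [0.6042, 0.0994, 0.1602]
tool_rot: [-0.058, 0.998, 0.0, -0.001]
force: [0.5, -0.0, 0.2]
finger_gap: 0.755
gripper_force: 0.0
```

```bash
python3 - <<'E'
from h import *
go((.642,.278),75.8)
E
```

```text
tcp [0.6042 0.0994 0.1602] psi 96.6 q6 -1.71 | wz 20.8 before(mm) -58.2 173.0 after(mm) 7.2 182.4
```

Call:
{"name": "servo_tool", "arguments": {"rows": [[[0,0,7,0,0,-0.02,0.5],[0,0,7,0,0,-0.02,0.5],[0,0,7,0,0,0,0.5],[0,0,0,0.001,0.036,0,0.5],[0,0,0,0.001,0.036,0,0.5],[0,0,0,0.001,0.036,0,0.5],[0,0,0,0.001,0.036,0,0.5],[0,0,0,0,0,0,0.5]]]}}

```text
t: 8.37
tcp_pos: [0.6378, 0.2465, 0.2005]
tool_rot: [0.122, 0.992, 0.002, 0.002]
force: [0.2, -0.4, 0.9]
finger_gap: 0.748
gripper_force: 0.0
```

```bash
python3 - <<'E'
from h import *
go((.642,.278),75.8)
ci=manip.camera_info("wrist");im=manip.snapshot("wrist");cv2.imwrite("pics/w3.png",im)
h=hsv(im)
for nm,m,z in(("foot",pink(h)|yel(h),.04),("yel",yel(h),.04)):
    for c in comps(m,300): print(nm,cv2.contourArea(c),*box("wrist",c,z,ci),cv2.minAreaRect(c)[0])
im=manip.snapshot("top");h=hsv(im);cv2.imwrite("pics/top1.png",im)
for c in comps(pink(h)|blue(h)): print(cv2.contourArea(c),box("top",c,.03))
E
```

```text
tcp [0.6378 0.2465 0.2005] psi 75.9 q6 -1.12 | wz 0.1 before(mm) 3.6 31.6 after(mm) 3.7 31.6
foot 618.5 [0.6571 0.2676] 0.0355 0.0174 72.8 (276.62847900390625, 196.05938720703125)
foot 993.5 [0.623 0.105] 0.0545 0.0205 100.4 (100.74054718017578, 202.66717529296875)
foot 1149.0 [0.5858 0.1008] 0.0554 0.0196 96.7 (80.86206817626953, 166.15516662597656)
foot 903.0 [0.619  0.2784] 0.0358 0.0227 73.2 (279.1300964355469, 154.26809692382812)
foot 2010.5 [0.6676 0.4591] 0.071 0.0467 179.9 (484.5, 156.5)
86.0 (array([ 0.1535, -0.5688]), np.float64(0.0733), np.float64(0.0109), np.float64(112.2))
140.5 (array([ 0.2055, -0.5409]), np.float64(0.1273), np.float64(0.0086), np.float64(95.7))
1455.5 (array([ 0.4679, -0.335 ]), np.float64(0.2089), np.float64(0.0461), np.float64(28.2))
419.5 (array([0.6013, 0.097 ]), np.float64(0.0671), np.float64(0.0465), np.float64(6.8))
77.0 (array([0.6209, 0.2774]), np.float64(0.0435), np.float64(0.0153), np.float64(71.7))
```

View pics/w3.png

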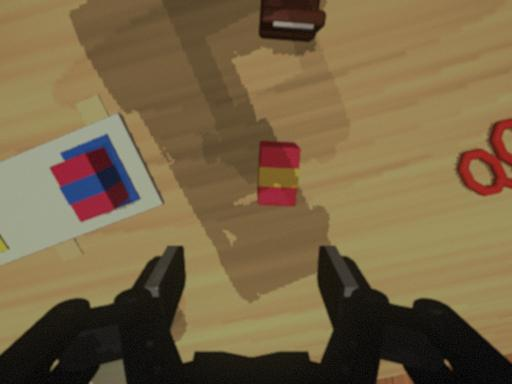

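The yellow foot is at (279,175), with its band spanning rows 167–189. The blue foot stands on its patch. I'll cast the band centre.

```bash
python3 - <<'E'
from h import *
im=cv2.imread("pics/w3.png");h=hsv(im)
m=rng(h,(18,200,80),(35,255,255));m[:,:240]=0;m[:,320:]=0
for c in comps(m,200): print(cv2.contourArea(c),*box("wrist",c,.04),cv2.minAreaRect(c))
go((.64,.273),73.5)
E
```

```text
tcp [0.6366 0.2414 0.1997] psi 75.8 q6 -1.12 | wz 2.3 before(mm) 4.5 31.5 after(mm) 5.7 31.3
```

```bash
python3 - <<'E'
from h import *
ci=manip.camera_info("wrist");im=manip.snapshot("wrist");cv2.imwrite("pics/w3.png",im)
go((.64,.275),73.5)
h=hsv(im);print(h[178,278],h[150,278],h[196,278])
m=rng(h,(18,150,60),(35,255,255));m[:,:240]=0;m[:,320:]=0
mm=pink(h);mm[:,:240]=0;mm[:,320:]=0
for nm,k in(("y",m),("p",mm)):
  for c in comps(k,200): print(nm,cv2.contourArea(c),*box("wrist",c,.04,ci),cv2.minAreaRect(c))
print(ray("wrist",[(278,178)],.04,ci))
E
```

```text
tcp [0.6365 0.2401 0.1996] psi 75.7 q6 -1.12 | wz 2.2 before(mm) 5.2 34.7 after(mm) 6.5 34.5
[ 21 175 125] [178 192 125] [175 188 152]
y 662.0 [0.6379 0.272 ] 0.038 0.0202 69.1 ((283.37030029296875, 176.10238647460938), (41.53706359863281, 21.498788833618164), 6.709836959838867)
p 624.5 [0.6569 0.2673] 0.0356 0.0175 73.6 ((282.82574462890625, 196.53175354003906), (38.279388427734375, 17.832971572875977), 2.2025980949401855)
p 909.0 [0.6189 0.2786] 0.0356 0.0227 75.9 ((286.0, 154.5), (25.0, 40.0), 90.0)
[[0.63828675 0.26683302 0.04      ]]
```

Call:
{"name": "servo_tool", "arguments": {"rows": [[[0,0,1,0.003,0.016,0,0.5],[0,0,0,0.0025,0.016,0,0.5],[0,0,0,0,0,0.04,0.5],[0,0,0,0,0,0.04,0.5],[0,0,0,0,0,0.04,0.5],[0,0,0,0,0,0.03,0.5],[0,0,0,0,0,0.015,0.5],[0,0,0,0,0,0.005,0.5]]]}}

```text
t: 9.18
tcp_pos: [0.6379, 0.2712, 0.026]
tool_rot: [0.134, 0.991, -0.001, -0.003]
force: [0.2, 0.2, 0.8]
finger_gap: 0.754
gripper_force: 0.0
```

Call:
{"name": "servo_tool", "arguments": {"rows": [[[0,0,0,0,0,0,0.5],[0,0,0,0,0,0,0.5],[0,0,0,0,0,0,-1],[0,0,0,0,0,0,-1],[0,0,0,0,0,0,-1],[0,0,0,0,0,0,-1],[0,0,0,0,0,0,-1],[0,0,0,0,0,0,-1]]]}}

```text
t: 9.85
tcp_pos: [0.6415, 0.2727, 0.0319]
tool_rot: [0.133, 0.991, 0.001, 0.002]
force: [0.5, -0.1, 6.1]
finger_gap: 0.416
gripper_force: 31.6
```

Call:
{"name": "servo_tool", "arguments": {"rows": [[[0,0,0,0,0,0,-1],[0,0,0,0,0,0,-1],[0,0,0,0,0,-0.02,-1],[0,0,0,0,0,-0.04,-1],[0,0,-7,0,0,-0.04,-1],[0,0,-7,0,0,-0.04,-1],[0,0,-7,0,0,0,-1],[0,0,0,0,0,0,-1]]]}}

```text
t: 10.52
tcp_pos: [0.6418, 0.2729, 0.1738]
tool_rot: [-0.05, 0.999, 0.001, 0.004]
force: [-0.6, 0.0, -1.4]
finger_gap: 0.416
gripper_force: 30.7
```

```bash
python3 - <<'E'
from h import *
go((.623,-.0592),96.7)
E
```

```text
tcp [0.6418 0.2729 0.1738] psi 95.8 q6 -1.43 | wz -0.9 before(mm) 52.2 -328.5 after(mm) 57.4 -327.6
```

Call:
{"name": "servo_tool", "arguments": {"rows": [[[0,0,-1,0.007,-0.041,0,-1],[0,0,0,0.007,-0.041,0,-1],[0,0,0,0.007,-0.041,0,-1],[0,0,0,0.007,-0.041,0,-1],[0,0,0,0.007,-0.041,0,-1],[0,0,0,0.007,-0.041,0,-1],[0,0,0,0.007,-0.041,0,-1],[0,0,0,0.007,-0.041,0,-1]]]}}

```text
t: 11.18
tcp_pos: [0.6196, -0.0614, 0.1675]
tool_rot: [-0.056, 0.998, 0.001, -0.002]
force: [0.2, -0.5, -1.1]
finger_gap: 0.413
gripper_force: 30.7
```

Call:
{"name": "servo_tool", "arguments": {"rows": [[[0,0,0,0,0,0.03,-1],[0,0,0,0,0,0.04,-1],[0,0,0,0,0,0.03,-1],[0,0,0,0,0,0.01,-1],[0,0,0,0,0,0,-1],[0,0,0,0,0,0,-1],[0,0,0,0,0,0,-1],[0,0,0,0,0,0,-1]]]}}

```text
t: 11.85
tcp_pos: [0.623, -0.0599, 0.0613]
tool_rot: [-0.058, 0.998, -0.001, 0.002]
force: [-0.2, 0.1, 0.3]
finger_gap: 0.415
gripper_force: 30.7
```

```bash
python3 - <<'E'
from h import *
go((.623,-.0592),96.7)
ci=manip.camera_info("wrist");im=manip.snapshot("wrist");cv2.imwrite("pics/w4.png",im)
E
```

```text
tcp [ 0.623  -0.0599  0.0613] psi 96.7 q6 -1.96 | wz -0.0 before(mm) -0.0 0.7 after(mm) -0.0 0.7
```

View pics/w4.png

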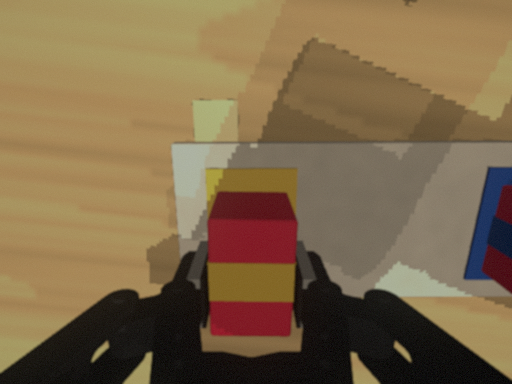

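The yellow foot is held square, with its band centre at (252,282). The patch edge runs from (206,168) to (297,168).

```bash
python3 - <<'E'
from h import *
f=ray("wrist",[(252,282)],.071)[0]
p=ray("wrist",[(206,168),(297,168)],.010);a=np.radians(6.7)
c=p.mean(0)[:2]+.036*np.array([np.cos(a),np.sin(a)])
print(f.round(4),p.round(4),np.linalg.norm(p[0]-p[1]),c.round(4))
d=c-f[:2];s=manip.sense();ph=np.radians(186.7);print(d@[np.cos(ph),np.sin(ph)],d@[np.cos(ph-np.pi/2),np.sin(ph-np.pi/2)],s["tcp_pos"])
E
```

```text
[ 0.6198 -0.06    0.071 ] [[ 0.5886 -0.0896  0.01  ]
 [ 0.5826 -0.0387  0.01  ]] 0.05125058078149312 [ 0.6214 -0.06  ]
-0.0015662761419326535 -0.00014204775954739147 [ 0.62295733 -0.05995295  0.06135157]
```

Shift of tx −0.002, then I lower about 19.5 mm and release.

Call:
{"name": "servo_tool", "arguments": {"rows": [[[0,0,0,-0.002,0,0.009,-1],[0,0,0,0,0,0.006,-1],[0,0,0,0,0,0.003,-1],[0,0,0,0,0,0.0015,-1],[0,0,0,0,0,0,-1],[0,0,0,0,0,0,-1]]]}}

```text
t: 12.4
tcp_pos: [0.6237, -0.0597, 0.0418]
tool_rot: [-0.058, 0.998, -0.0, 0.0]
force: [-3.7, -0.1, 13.0]
finger_gap: 0.416
gripper_force: 31.6
```

Call:
{"name": "servo_tool", "arguments": {"rows": [[[0,0,0,0,0,0,-0.1],[0,0,0,0,0,0,0.1],[0,0,0,0,0,0,0.3],[0,0,0,0,0,0,0.3],[0,0,0,0,0,-0.01,0.3],[0,0,0,0,0,-0.03,0.3],[0,0,0,0,0,-0.04,0.5],[0,0,0,0,0,-0.04,0.5]]]}}

```text
t: 13.07
tcp_pos: [0.6226, -0.0595, 0.1603]
tool_rot: [-0.058, 0.998, 0.001, -0.002]
force: [1.0, 0.4, -0.2]
finger_gap: 0.755
gripper_force: 0.0
```

```bash
python3 - <<'E'
from h import *
go((.4575,-.1258),6.7)
go((.4575,-.1258),None)
E
```

```text
tcp [ 0.6226 -0.0595  0.1603] psi 96.6 q6 -1.96 | wz 89.9 before(mm) 171.6 -46.7 after(mm) -46.6 -171.7
tcp [ 0.6226 -0.0595  0.1603] psi 96.6 q6 -1.96 | wz 0.0 before(mm) 171.6 -46.7 after(mm) 171.6 -46.7
```

Call:
{"name": "servo_tool", "arguments": {"rows": [[[0,0,7,0,0,-0.02,0.3],[0,0,7,0,0,-0.02,0.3],[0,0,7,0,0,0,0.3],[0,0,7,0,0,0,0.3],[0,0,7,0,0,0,0.3],[0,0,7,0,0,0,0.3],[0,0,7,0,0,0,0.3],[0,0,7,0,0,0,0.3]]]}}

```text
t: 13.73
tcp_pos: [0.6234, -0.0597, 0.2003]
tool_rot: [0.42, 0.907, 0.0, 0.0]
force: [-0.2, 0.2, 0.9]
finger_gap: 0.652
gripper_force: 0.0
```

Call:
{"name": "servo_tool", "arguments": {"rows": [[[0,0,7,0,0,0,0.4],[0,0,7,0,0,0,0.4],[0,0,7,0,0,0,0.4],[0,0,7,0,0,0,0.4],[0,0,6,0,0,0,0.4],[0,0,0,-0.012,-0.04,0,0.4],[0,0,0,-0.012,-0.04,0,0.4],[0,0,0,-0.012,-0.04,0,0.4]]]}}

```text
t: 14.4
tcp_pos: [0.5076, -0.1093, 0.2]
tool_rot: [0.664, 0.748, -0.0, 0.0]
force: [-0.2, -0.5, 0.4]
finger_gap: 0.7
gripper_force: 0.0
```

Call:
{"name": "servo_tool", "arguments": {"rows": [[[0,0,0,-0.012,-0.03,0,0.4],[0,0,0,0,0,0,0.4],[0,0,0,0,0,0,0.4],[0,0,0,0,0,0,0.4]]]}}

```text
t: 14.73
tcp_pos: [0.4815, -0.1251, 0.2005]
tool_rot: [0.665, 0.747, 0.0, 0.001]
force: [0.3, -1.4, 0.8]
finger_gap: 0.7
gripper_force: 0.0
```

```bash
python3 - <<'E'
from h import *
ci=manip.camera_info("wrist");im=manip.snapshot("wrist");cv2.imwrite("pics/w5.png",im)
go((.4575,-.1258),6.7)
h=hsv(im)
for c in comps(green(h),200):
    (u,v),r=cv2.minEnclosingCircle(c);print((u,v),r,box("wrist",c,.042,ci))
im=manip.snapshot("top");cv2.imwrite("pics/top2.png",im)
E
```

```text
tcp [ 0.4819 -0.1249  0.2004] psi 6.7 q6 -0.60 | wz -0.0 before(mm) 1.9 -24.3 after(mm) 2.0 -24.3
(220.33871459960938, 266.30645751953125) 22.085317611694336 (array([ 0.462, -0.215]), np.float64(0.0452), np.float64(0.0422), np.float64(96.2))
(223.37960815429688, 179.95892333984375) 17.656435012817383 (array([ 0.4571, -0.1251]), np.float64(0.0311), np.float64(0.0296), np.float64(73.4))
```

View pics/w5.png

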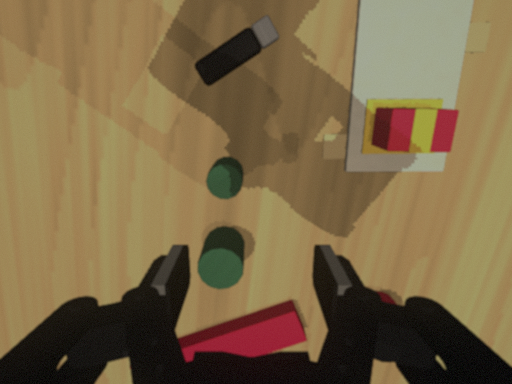

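The small post is at (225,181). The larger one at (221,262) is the decoy.

Call:
{"name": "servo_tool", "arguments": {"rows": [[[0,0,0,0.001,-0.0245,0,0.4],[0,0,0,0,0,0,0.4],[0,0,0,0,0,0.04,0.4],[0,0,0,0,0,0.04,0.4],[0,0,0,0,0,0.04,0.4],[0,0,0,0,0,0.03,0.4],[0,0,0,0,0,0.015,0.4],[0,0,0,0,0,0.006,0.4]]]}}

```text
t: 15.5
tcp_pos: [0.4559, -0.1256, 0.0258]
tool_rot: [0.664, 0.747, -0.0, -0.002]
force: [0.7, -0.2, 0.0]
finger_gap: 0.7
gripper_force: 0.0
```

Call:
{"name": "servo_tool", "arguments": {"rows": [[[0,0,0,0,0,0,0.4],[0,0,0,0,0,0,0.4],[0,0,0,0,0,0,-1],[0,0,0,0,0,0,-1],[0,0,0,0,0,0,-1],[0,0,0,0,0,0,-1],[0,0,0,0,0,0,-1],[0,0,0,0,0,0,-1]]]}}

```text
t: 16.17
tcp_pos: [0.4569, -0.1269, 0.0302]
tool_rot: [0.665, 0.747, 0.0, 0.002]
force: [0.1, 1.5, 7.4]
finger_gap: 0.393
gripper_force: 29.8
```

Call:
{"name": "servo_tool", "arguments": {"rows": [[[0,0,0,0,0,0,-1],[0,0,0,0,0,0,-1],[0,0,0,0,0,-0.02,-1],[0,0,0,0,0,-0.04,-1],[0,0,0,0,0,-0.04,-1],[0,0,0,0,0,-0.03,-1],[0,0,0,0,0,0,-1],[0,0,0,0,0,0,-1]]]}}

```text
t: 16.83
tcp_pos: [0.4569, -0.1271, 0.161]
tool_rot: [0.665, 0.747, 0.001, 0.003]
force: [0.5, 0.0, -0.8]
finger_gap: 0.388
gripper_force: 30.0
```

```bash
python3 - <<'E'
from h import *
go((.613,.020),6.7)
h=hsv(cv2.imread("pics/top2.png"))
for c in comps(pink(h)|blue(h)|yel(h)): print(cv2.contourArea(c),box("top",c,.03))
E
```

```text
tcp [ 0.4569 -0.1271  0.161 ] psi 6.7 q6 -0.62 | wz -0.0 before(mm) 128.0 172.1 after(mm) 127.9 172.2
85.0 (array([ 0.1536, -0.5688]), np.float64(0.0733), np.float64(0.0107), np.float64(112.9))
138.0 (array([ 0.2055, -0.542 ]), np.float64(0.1252), np.float64(0.0085), np.float64(95.7))
1067.5 (array([ 0.4676, -0.3345]), np.float64(0.2083), np.float64(0.0472), np.float64(28.5))
416.5 (array([0.6013, 0.097 ]), np.float64(0.0665), np.float64(0.0465), np.float64(6.8))
308.5 (array([ 0.6206, -0.0574]), np.float64(0.0626), np.float64(0.0426), np.float64(6.7))
```

Call:
{"name": "servo_tool", "arguments": {"rows": [[[0,0,0,0.0256,0.0344,0,-1],[0,0,0,0.0256,0.0344,0,-1],[0,0,0,0.0256,0.0344,0,-1],[0,0,0,0.0256,0.0344,0,-1],[0,0,0,0.0256,0.0344,0,-1],[0,0,0,0,0,0,-1],[0,0,0,0,0,0,-1],[0,0,0,0,0,0.03,-1]]]}}

```text
t: 17.5
tcp_pos: [0.6102, 0.0162, 0.1317]
tool_rot: [0.664, 0.747, 0.002, 0.004]
force: [0.7, 0.5, 0.4]
finger_gap: 0.382
gripper_force: 30.2
```

Call:
{"name": "servo_tool", "arguments": {"rows": [[[0,0,0,0,0,0.03,-1],[0,0,0,0,0,0.03,-1],[0,0,0,0,0,0.01,-1],[0,0,0,0,0,0,-1],[0,0,0,0,0,0,-1],[0,0,0,0,0,0,-1]]]}}

```text
t: 18.0
tcp_pos: [0.6082, 0.0157, 0.06]
tool_rot: [0.665, 0.747, 0.001, 0.001]
force: [0.2, 0.0, 0.2]
finger_gap: 0.384
gripper_force: 30.2
```

```bash
python3 - <<'E'
from h import *
ci=manip.camera_info("wrist");im=manip.snapshot("wrist");cv2.imwrite("pics/w6.png",im)
go((.6128,.0196),6.7)
E
```

```text
tcp [0.6086 0.0159 0.0605] psi 6.6 q6 -0.27 | wz -0.1 before(mm) 3.2 4.6 after(mm) 3.2 4.6
```

View pics/w6.png

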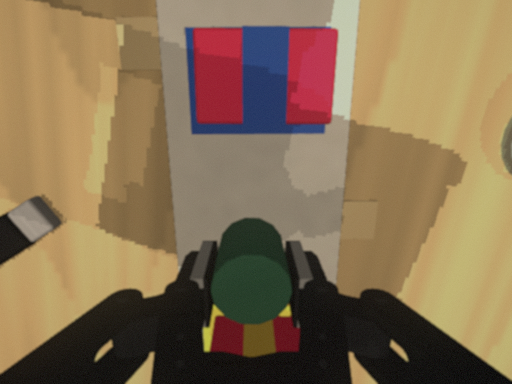

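The post is held upright, with its top centre at (251,285). The blue foot's top spans (195,28) to (332,122) and sits well on its patch.

```bash
python3 - <<'E'
from h import *
print(ray("wrist",[(251,285)],.0723).round(4))
p=ray("wrist",[(195,28),(338,28),(332,122),(197,123)],.05);print(p.round(4),p.mean(0))
p=ray("wrist",[(192,133),(324,132)],.010);print(p.round(4),np.linalg.norm(p[0]-p[1]))
p=ray("wrist",[(174,200),(342,200)],.008);print(p.round(4),p.mean(0))
E
```

```text
[[0.6083 0.0189 0.0723]]
[[0.5759 0.1137 0.05  ]
 [0.63   0.12   0.05  ]
 [0.6344 0.0853 0.05  ]
 [0.579  0.0784 0.05  ]] [0.6048328  0.09936025 0.05      ]
[[0.5706 0.0691 0.01  ]
 [0.6416 0.0779 0.01  ]] 0.07155930165508151
[[0.5622 0.0291 0.008 ]
 [0.6598 0.0403 0.008 ]] [0.61097034 0.0346889  0.008     ]
```

Call:
{"name": "servo_tool", "arguments": {"rows": [[[0,0,0,0.001,0.0045,0.01,-1],[0,0,0,0,0,0.007,-1],[0,0,0,0,0,0.004,-1],[0,0,0,0,0,0.0015,-1],[0,0,0,0,0,0,-1],[0,0,0,0,0,0,-1]]]}}

```text
t: 18.55
tcp_pos: [0.6123, 0.018, 0.0378]
tool_rot: [0.665, 0.747, 0.0, 0.001]
force: [-1.1, 0.4, 9.9]
finger_gap: 0.39
gripper_force: 31.4
```

Call:
{"name": "servo_tool", "arguments": {"rows": [[[0,0,0,0,0,0,-0.1],[0,0,0,0,0,0,0.1],[0,0,0,0,0,0,0.3],[0,0,0,0,0,0,0.3],[0,0,0,0,0,-0.01,0.3],[0,0,0,0,0,-0.03,0.3],[0,0,0,0,0,-0.04,0.5],[0,0,0,0,0,-0.04,0.5]]]}}

```text
t: 19.22
tcp_pos: [0.6109, 0.018, 0.1569]
tool_rot: [0.665, 0.747, -0.001, -0.001]
force: [0.3, -0.6, -0.3]
finger_gap: 0.75
gripper_force: 0.0
```

```bash
python3 - <<'E'
from h import *
go((.467,-.338),118.2)
E
```

```text
tcp [0.6109 0.018  0.1569] psi 6.7 q6 -0.27 | wz 68.5 before(mm) -336.9 -184.1 after(mm) -295.0 245.8
```

Call:
{"name": "servo_tool", "arguments": {"rows": [[[0,0,0,0,0,-0.04,0.5],[0,0,0,-0.037,-0.02,0,0.5],[0,0,0,-0.037,-0.02,0,0.5],[0,0,0,-0.037,-0.02,0,0.5],[0,0,0,-0.037,-0.02,0,0.5],[0,0,0,-0.037,-0.02,0,0.5],[0,0,0,-0.037,-0.02,0,0.5],[0,0,0,-0.037,-0.02,0,0.5]]]}}

```text
t: 19.88
tcp_pos: [0.5028, -0.2546, 0.197]
tool_rot: [0.665, 0.747, 0.0, 0.0]
force: [1.2, -0.0, 0.2]
finger_gap: 0.747
gripper_force: 0.0
```

Call:
{"name": "servo_tool", "arguments": {"rows": [[[0,0,0,-0.037,-0.02,0,0.6],[0,0,0,-0.037,-0.02,0,0.6],[0,0,7,0,0,0,0.6],[0,0,7,0,0,0,0.6],[0,0,7,0,0,0,0.6],[0,0,7,0,0,0,0.6],[0,0,7,0,0,0,0.6],[0,0,7,0,0,0,0.6]]]}}

```text
t: 20.55
tcp_pos: [0.4728, -0.3304, 0.1968]
tool_rot: [0.89, 0.456, 0.0, 0.0]
force: [0.3, -0.1, -0.2]
finger_gap: 0.805
gripper_force: 0.0
```

Call:
{"name": "servo_tool", "arguments": {"rows": [[[0,0,7,0,0,0,0.6],[0,0,7,0,0,0,0.6],[0,0,7,0,0,0,0.6],[0,0,5.5,0,0,0,0.6],[0,0,0,0,0,0,0.6],[0,0,0,0,0,0,0.6],[0,0,0,0,0,0,0.6]]]}}

```text
t: 21.13
tcp_pos: [0.473, -0.3304, 0.1966]
tool_rot: [0.97, 0.244, 0.0, 0.0]
force: [-0.3, -0.3, 0.3]
finger_gap: 0.799
gripper_force: 0.0
```

```bash
python3 - <<'E'
from h import *
ci=manip.camera_info("wrist");im=manip.snapshot("wrist");cv2.imwrite("pics/w7.png",im)
go((.467,-.338),118.2)
h=hsv(im)
for c in comps(pink(h),300): print(cv2.contourArea(c),*box("wrist",c,.012,ci),np.int32(cv2.boxPoints(cv2.minAreaRect(c))).tolist())
im=manip.snapshot("top");cv2.imwrite("pics/top3.png",im);h=hsv(im)
for c in comps(pink(h)|blue(h)|yel(h)): print(cv2.contourArea(c),box("top",c,.03))
for c in comps(green(h)): print('g',cv2.contourArea(c),box("top",c,.045))
cv2.imwrite("pics/top3c.png",cv2.resize(im[130:300,170:420],None,fx=3,fy=3))
E
```

```text
tcp [ 0.473  -0.3304  0.1965] psi -61.7 q6 0.27 | wz 0.1 before(mm) -8.9 3.9 after(mm) -8.9 3.9
9040.0 [ 0.4639 -0.3424] 0.2172 0.0438 29.9 [[233, 76], [281, 76], [281, 284], [233, 284]]
1193.0 (array([ 0.4673, -0.3351]), np.float64(0.2083), np.float64(0.0466), np.float64(28.5))
413.0 (array([0.6014, 0.097 ]), np.float64(0.0663), np.float64(0.0465), np.float64(6.8))
339.5 (array([ 0.6205, -0.0583]), np.float64(0.0632), np.float64(0.0445), np.float64(6.3))
g 187.0 (array([ 0.3591, -0.5534]), np.float64(0.0491), np.float64(0.036), np.float64(49.7))
g 167.5 (array([ 0.4638, -0.2086]), np.float64(0.0366), np.float64(0.0339), np.float64(90.1))
g 96.0 (array([0.6129, 0.0184]), np.float64(0.0276), np.float64(0.025), np.float64(0.1))
```

View pics/w7.png

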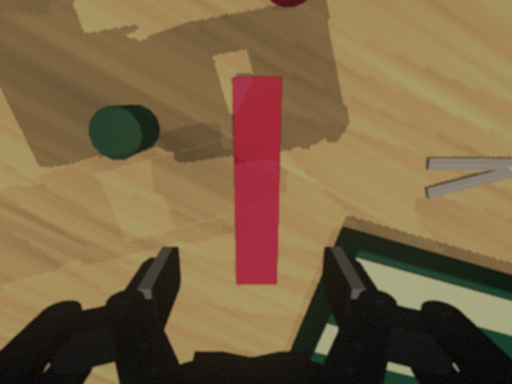

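View pics/top3c.png

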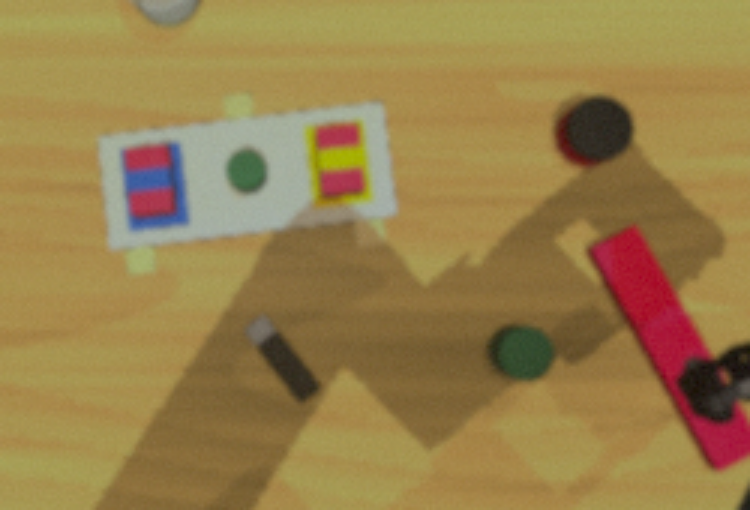

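The three supports stand on the board at the right places. The bar runs along image column 257, from row 76 to row 284, aligned with the tool.

```bash
python3 - <<'E'
from h import *
p=ray("wrist",[(233,76),(281,76),(277,284),(237,284)],.024);print(p.round(4),np.linalg.norm(p[1]-p[2]),np.linalg.norm(p[0]-p[1]))
c=p.mean(0);a=(p[0]+p[1]-p[2]-p[3])[:2];print(c,np.degrees(np.arctan2(a[1],a[0])))
go(c[:2],-61.7)
E
```

```text
[[ 0.5485 -0.2721  0.024 ]
 [ 0.5684 -0.3092  0.024 ]
 [ 0.3854 -0.4093  0.024 ]
 [ 0.3651 -0.3716  0.024 ]] 0.20856986773518624 0.04203743701046996
[ 0.46685066 -0.34055284  0.024     ] 28.59394579658734
tcp [ 0.4729 -0.3304  0.1964] psi -61.8 q6 0.27 | wz -0.1 before(mm) -10.2 6.1 after(mm) -10.2 6.1
```

Call:
{"name": "servo_tool", "arguments": {"rows": [[[0,0,0,-0.01,0.006,0,0.6],[0,0,0,0,0,0.04,0.6],[0,0,0,0,0,0.04,0.6],[0,0,0,0,0,0.04,0.6],[0,0,0,0,0,0.03,0.6],[0,0,0,0,0,0.012,0.6],[0,0,0,0,0,0.008,0.6],[0,0,0,0,0,0.004,0.6]]], "squeeze": 60}}

```text
t: 21.9
tcp_pos: [0.467, -0.3411, 0.0218]
tool_rot: [0.97, 0.243, -0.0, 0.0]
force: [0.4, -0.3, 0.3]
finger_gap: 0.797
gripper_force: 0.0
```

Call:
{"name": "servo_tool", "arguments": {"rows": [[[0,0,0,0,0,0,0.6],[0,0,0,0,0,0,0.6],[0,0,0,0,0,0,0],[0,0,0,0,0,0,-0.5],[0,0,0,0,0,0,-1],[0,0,0,0,0,0,-1],[0,0,0,0,0,0,-1],[0,0,0,0,0,0,-1]]]}}

```text
t: 22.57
tcp_pos: [0.4678, -0.3412, 0.0241]
tool_rot: [0.97, 0.243, 0.001, 0.001]
force: [-1.0, -0.1, 5.4]
finger_gap: 0.496
gripper_force: 63.2
```

Call:
{"name": "servo_tool", "arguments": {"rows": [[[0,0,0,0,0,0,-1],[0,0,0,0,0,0,-1],[0,0,0,0,0,-0.01,-1],[0,0,0,0,0,-0.02,-1],[0,0,0,0,0,-0.04,-1],[0,0,0,0,0,-0.04,-1],[0,0,0,0,0,-0.02,-1],[0,0,0,0,0,0,-1]]]}}

```text
t: 23.23
tcp_pos: [0.4694, -0.3427, 0.1584]
tool_rot: [0.97, 0.243, 0.003, 0.005]
force: [1.2, -0.1, -1.3]
finger_gap: 0.499
gripper_force: 62.4
```

```bash
python3 - <<'E'
from h import *
go((.6126,.0196),6.7)
E
```

```text
tcp [ 0.4694 -0.3427  0.1584] psi -61.8 q6 0.26 | wz -68.5 before(mm) 297.3 -251.8 after(mm) 343.2 184.5
```

Call:
{"name": "servo_tool", "arguments": {"rows": [[[0,0,-6,0,0,0,-1],[0,0,-7,0,0,0,-1],[0,0,-7,0,0,0,-1],[0,0,-7,0,0,0,-1],[0,0,-7,0,0,0,-1],[0,0,-7,0,0,0,-1],[0,0,-7,0,0,0,-1],[0,0,-7,0,0,0,-1]]]}}

```text
t: 23.9
tcp_pos: [0.4663, -0.3396, 0.1514]
tool_rot: [0.746, 0.666, -0.0, -0.001]
force: [0.5, -0.3, -0.9]
finger_gap: 0.498
gripper_force: 62.3
```

Call:
{"name": "servo_tool", "arguments": {"rows": [[[0,0,-7,0,0,0,-1],[0,0,-6.5,0,0,0,-1],[0,0,0,0.02,0.01,0,-1],[0,0,0,0.034,0.018,0,-1],[0,0,0,0.034,0.018,0,-1],[0,0,0,0.034,0.018,0,-1],[0,0,0,0.034,0.018,0,-1],[0,0,0,0.034,0.018,0,-1]]]}}

```text
t: 24.57
tcp_pos: [0.5437, -0.1381, 0.1515]
tool_rot: [0.665, 0.747, -0.0, -0.001]
force: [0.6, 0.5, -1.5]
finger_gap: 0.499
gripper_force: 62.3
```

Call:
{"name": "servo_tool", "arguments": {"rows": [[[0,0,0,0.034,0.018,0,-1],[0,0,0,0.034,0.018,0,-1],[0,0,0,0.034,0.018,0,-1],[0,0,0,0.03,0.018,0,-1],[0,0,0,0.021,0.013,0,-1],[0,0,0,0,0,0,-1],[0,0,0,0,0,0,-1],[0,0,0,0,0,0,-1]]]}}

```text
t: 25.23
tcp_pos: [0.6099, 0.0215, 0.1515]
tool_rot: [0.665, 0.747, -0.001, -0.001]
force: [1.0, -0.2, -1.4]
finger_gap: 0.5
gripper_force: 62.3
```

```bash
python3 - <<'E'
from h import *
go((.6126,.0196),6.7)
ci=manip.camera_info("wrist");im=manip.snapshot("wrist");cv2.imwrite("pics/w8.png",im)
s=manip.sense();print(s["finger_gap"],s["gripper_force"],s["tool_rot"])
im=manip.snapshot("scene");cv2.imwrite("pics/s8.png",cv2.resize(im[80:240,130:350],None,fx=3,fy=3))
E
```

```text
tcp [0.6099 0.0215 0.1515] psi 6.7 q6 -0.26 | wz -0.0 before(mm) -2.2 2.5 after(mm) -2.2 2.5
0.5006030601590252 62.28877902030945 [ 6.65134296e-01  7.46723032e-01 -7.44620563e-04 -7.26062721e-04]
```

View pics/w8.png

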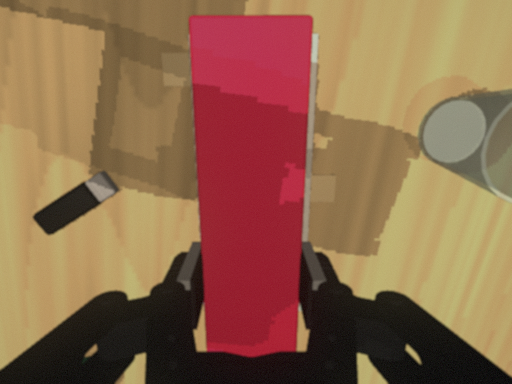

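The bar is held along the board, with its far corners at (190,17) and (312,16). The glass and the lighter are well clear.

```bash
python3 - <<'E'
from h import *
ci=manip.camera_info("wrist")
p=ray("wrist",[(190,17),(312,16),(199,240),(303,240)],.1515,ci)
print(p.round(4),np.linalg.norm(p[0]-p[1]),np.linalg.norm(p[2]-p[3]))
a=np.radians(96.7);u=np.array([np.cos(a),np.sin(a)])
print("centre from end",(p[0]+p[1])[:2]/2-.105*u, "axis",np.degrees(np.arctan2(*((p[0]+p[1]-p[2]-p[3])[[1,0]]))))
E
```

```text
[[0.5773 0.1199 0.1515]
 [0.6196 0.1251 0.1515]
 [0.5861 0.0352 0.1515]
 [0.6304 0.0403 0.1515]] 0.042590452874453094 0.04459116815713649
centre from end [0.61067132 0.01824675] axis 96.61938355709329
```

View pics/s8.png

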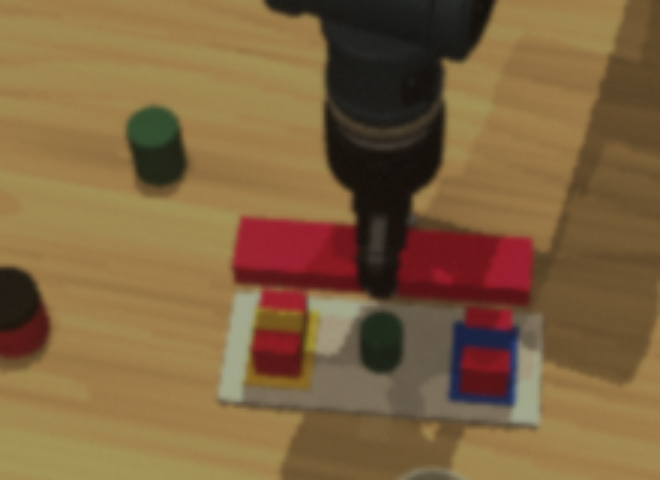

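The bar looks level with the board and is centred over it. Now I lower it.

Call:
{"name": "servo_tool", "arguments": {"rows": [[[0,0,0,0,0.002,0.02,-1],[0,0,0,0,0,0.025,-1],[0,0,0,0,0,0.015,-1],[0,0,0,0,0,0.007,-1],[0,0,0,0,0,0.004,-1],[0,0,0,0,0,0,-1],[0,0,0,0,0,0,-1]]]}}

```text
t: 25.92
tcp_pos: [0.6135, 0.0213, 0.082]
tool_rot: [0.665, 0.747, 0.0, 0.001]
force: [0.4, -0.1, -0.8]
finger_gap: 0.497
gripper_force: 62.4
```

Call:
{"name": "servo_tool", "arguments": {"rows": [[[0,0,0,0,0,0.002,-1],[0,0,0,0,0,0.002,-1],[0,0,0,0,0,0.002,-1],[0,0,0,0,0,0,-1],[0,0,0,0,0,0,-1]]], "squeeze": 30}}

```text
t: 26.33
tcp_pos: [0.6129, 0.022, 0.0754]
tool_rot: [0.665, 0.747, -0.0, -0.0]
force: [-0.1, 0.1, -1.0]
finger_gap: 0.497
gripper_force: 62.4
```

Call:
{"name": "servo_tool", "arguments": {"rows": [[[0,0,0,0,0,0.001,-1],[0,0,0,0,0,0,-1],[0,0,0,0,0,0,-1]]]}}

```text
t: 26.58
tcp_pos: [0.613, 0.022, 0.0743]
tool_rot: [0.665, 0.747, -0.0, -0.0]
force: [0.1, -0.4, -0.6]
finger_gap: 0.503
gripper_force: 62.3
```

Call:
{"name": "servo_tool", "arguments": {"rows": [[[0,0,0,0,0,0.001,-1],[0,0,0,0,0,0,-1],[0,0,0,0,0,0,-1]]]}}

```text
t: 26.83
tcp_pos: [0.6131, 0.022, 0.0742]
tool_rot: [0.665, 0.747, 0.0, 0.0]
force: [-1.4, 0.4, 6.2]
finger_gap: 0.497
gripper_force: 63.1
```

Call:
{"name": "servo_tool", "arguments": {"rows": [[[0,0,0,0,0,0,0.05],[0,0,0,0,0,0,0.2],[0,0,0,0,0,0,0.4],[0,0,0,0,0,0,0.5],[0,0,0,0,0,-0.005,0.5],[0,0,0,0,0,-0.02,0.5],[0,0,0,0,0,-0.04,0.5],[0,0,0,0,0,-0.04,0.5]]]}}

```text
t: 27.5
tcp_pos: [0.6116, 0.022, 0.178]
tool_rot: [0.665, 0.747, -0.001, -0.002]
force: [1.4, -0.5, 1.0]
finger_gap: 0.744
gripper_force: 0.0
```

Call:
{"name": "servo_tool", "arguments": {"rows": [[[0,0,0,0,0,-0.03,0.5],[0,0,0,0,0,0,0.5],[0,0,0,0,0,0,0.5]]]}}

```text
t: 27.75
tcp_pos: [0.6143, 0.0218, 0.2111]
tool_rot: [0.665, 0.747, 0.002, 0.002]
force: [-0.8, -0.3, -0.8]
finger_gap: 0.752
gripper_force: 0.0
```

```bash
python3 - <<'E'
from h import *
ci=manip.camera_info("wrist");im=manip.snapshot("wrist");h=hsv(im);cv2.imwrite("pics/w9.png",im)
for c in comps(pink(h),800): print("w",cv2.contourArea(c),*box("wrist",c,.074,ci),np.int32(cv2.boxPoints(cv2.minAreaRect(c))).tolist())
im=manip.snapshot("top");h=hsv(im);cv2.imwrite("pics/top4.png",im)
j=rng(h,(0,0,0),(180,255,62));j[:,:340]=0;j[:145]=0;j[200:]=0
for c in comps(j,100): print("jar",cv2.contourArea(c),*box("top",c,.055))
j=j|pink(h);j[:,:340]=0;j[:145]=0;j[200:]=0;j[:,400:]=0
for c in comps(j,100): print("jar+",cv2.contourArea(c),*box("top",c,.0275))
go((.61,-.265),6.7)
E
```

```text
w 12458.0 [0.6135 0.0208] 0.2075 0.0494 98.3 [[216, 60], [281, 60], [281, 295], [216, 295]]
jar 261.0 [ 0.6463 -0.2704] 0.0479 0.0432 134.7
jar 351.5 [ 0.641  -0.5829] 0.0668 0.0655 176.4
jar+ 296.5 [ 0.6492 -0.2744] 0.0574 0.0451 104.1
tcp [0.6121 0.022  0.2077] psi 6.7 q6 -0.26 | wz -0.0 before(mm) -284.8 -35.4 after(mm) -284.8 -35.6
```

View pics/w9.png

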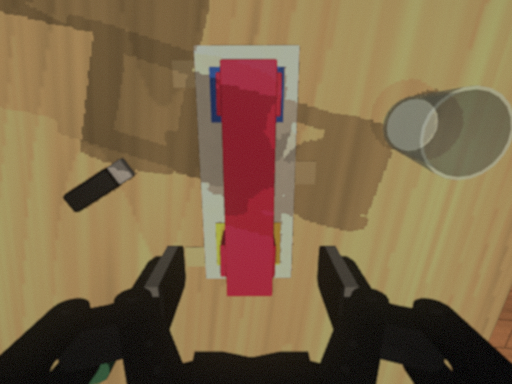

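The bar lies centred on the stack, from (220,60) to (271,295). Next is the jar.

Call:
{"name": "servo_tool", "arguments": {"rows": [[[0,0,0,-0.037,0.0006,0,1],[0,0,0,-0.037,0.0006,0,1],[0,0,0,-0.037,0.0006,0,1],[0,0,0,-0.037,0.0006,0,1],[0,0,0,-0.037,0.0006,0,1],[0,0,0,-0.037,0.0006,0,1],[0,0,0,-0.037,0.0006,0,1],[0,0,0,0,0,0,1]]]}}

```text
t: 28.52
tcp_pos: [0.647, -0.2426, 0.2057]
tool_rot: [0.667, 0.745, -0.001, 0.001]
force: [0.5, -0.3, 0.3]
finger_gap: 0.994
gripper_force: 0.0
```

Call:
{"name": "servo_tool", "arguments": {"rows": [[[0,0,0,0,0,0,1],[0,0,0,0,0,0,1],[0,0,0,0,0,0,1]]]}}

```text
t: 28.77
tcp_pos: [0.6463, -0.2331, 0.2068]
tool_rot: [0.664, 0.747, -0.0, -0.002]
force: [0.4, 0.5, 0.4]
finger_gap: 1.002
gripper_force: 0.0
```

```bash
python3 - <<'E'
from h import *
ci=manip.camera_info("wrist");im=manip.snapshot("wrist");cv2.imwrite("pics/w10.png",im);h=hsv(im)
go((.647,-.272),6.7)
for c in comps(pink(h),200): print("p",cv2.contourArea(c),cv2.boundingRect(c))
E
```

```text
tcp [ 0.6466 -0.233   0.2073] psi 6.7 q6 -0.63 | wz 0.0 before(mm) -38.8 -4.2 after(mm) -38.8 -4.2
p 376.5 (224, 187, 47, 23)
```

View pics/w10.png

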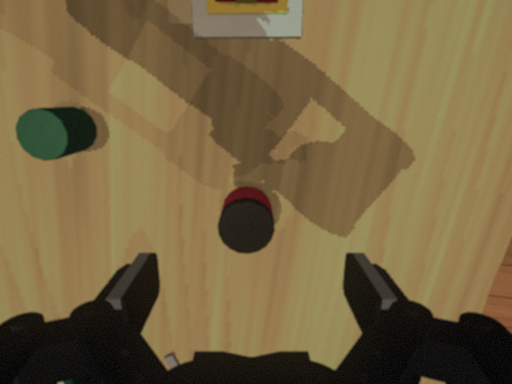

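The jar lid is centred at (246.5,226), about 54 px across.

```bash
python3 - <<'E'
from h import *
p=ray("wrist",[(246.5,226),(219,226),(274,226)],.055);print(p.round(4),np.linalg.norm(p[1]-p[2]))
go(p[0][:2],6.7)
E
```

```text
[[ 0.6472 -0.2724  0.055 ]
 [ 0.6215 -0.2754  0.055 ]
 [ 0.6728 -0.2693  0.055 ]] 0.0516572486870526
tcp [ 0.6466 -0.233   0.2073] psi 6.7 q6 -0.63 | wz 0.0 before(mm) -39.2 -4.1 after(mm) -39.2 -4.1
```

Call:
{"name": "servo_tool", "arguments": {"rows": [[[0,0,0,-0.0392,-0.004,0,1],[0,0,0,0,0,0,1],[0,0,0,0,0,0.04,1],[0,0,0,0,0,0.04,1],[0,0,0,0,0,0.04,1],[0,0,0,0,0,0.03,1],[0,0,0,0,0,0.016,1],[0,0,0,0,0,0.009,1]]], "squeeze": 40}}

```text
t: 29.48
tcp_pos: [0.646, -0.2717, 0.0297]
tool_rot: [0.664, 0.747, -0.001, -0.003]
force: [-0.6, 0.9, -0.4]
finger_gap: 1.003
gripper_force: 0.0
```

Call:
{"name": "servo_tool", "arguments": {"rows": [[[0,0,0,0,0,0,1],[0,0,0,0,0,0,1],[0,0,0,0,0,0,0.5],[0,0,0,0,0,0,0],[0,0,0,0,0,0,-1],[0,0,0,0,0,0,-1],[0,0,0,0,0,0,-1],[0,0,0,0,0,0,-1]]]}}

```text
t: 30.15
tcp_pos: [0.6486, -0.2749, 0.0356]
tool_rot: [0.665, 0.747, 0.0, 0.001]
force: [-0.5, 0.6, 5.9]
finger_gap: 0.62
gripper_force: 42.6
```

Call:
{"name": "servo_tool", "arguments": {"rows": [[[0,0,0,0,0,0,-1],[0,0,0,0,0,0,-1],[0,0,0,0,0,-0.02,-1],[0,0,0,0,0,-0.04,-1],[0,0,0,0,0,-0.04,-1],[0,0,0,0,0,-0.04,-1],[0,0,0,0,0,-0.02,-1],[0,0,0,0,0,0,-1]]]}}

```text
t: 30.82
tcp_pos: [0.651, -0.2761, 0.2008]
tool_rot: [0.665, 0.747, 0.001, 0.007]
force: [0.9, -0.2, -1.0]
finger_gap: 0.614
gripper_force: 42.8
```

```bash
python3 - <<'E'
from h import *
go((.6135,.0208),6.7)
E
```

```text
tcp [ 0.651  -0.2761  0.2008] psi 6.7 q6 -0.68 | wz -0.0 before(mm) 299.3 -2.9 after(mm) 299.3 -2.6
```

Call:
{"name": "servo_tool", "arguments": {"rows": [[[0,0,0,0.025,0,0,-1],[0,0,0,0.037,0,0,-1],[0,0,0,0.037,0,0,-1],[0,0,0,0.037,0,0,-1],[0,0,0,0.037,0,0,-1],[0,0,0,0.037,0,0,-1],[0,0,0,0.037,0,0,-1],[0,0,0,0.03,0,0,-1]]]}}

```text
t: 31.48
tcp_pos: [0.6135, 0.0038, 0.1915]
tool_rot: [0.665, 0.747, -0.001, -0.002]
force: [0.3, 0.7, -1.9]
finger_gap: 0.625
gripper_force: 42.8
```

Call:
{"name": "servo_tool", "arguments": {"rows": [[[0,0,0,0.018,0,0,-1],[0,0,0,0,0,0,-1],[0,0,0,0,0,0.02,-1],[0,0,0,0,0,0.03,-1],[0,0,0,0,0,0.015,-1],[0,0,0,0,0,0,-1],[0,0,0,0,0,0,-1],[0,0,0,0,0,0,-1]]]}}

```text
t: 32.15
tcp_pos: [0.6141, 0.0181, 0.1286]
tool_rot: [0.665, 0.747, 0.0, 0.0]
force: [-0.5, 0.4, -1.8]
finger_gap: 0.621
gripper_force: 42.7
```

```bash
python3 - <<'E'
from h import *
ci=manip.camera_info("wrist");im=manip.snapshot("wrist");cv2.imwrite("pics/w11.png",im)
go((.6135,.0208),6.7)
E
```

```text
tcp [0.6145 0.0182 0.1292] psi 6.6 q6 -0.27 | wz -0.1 before(mm) 2.7 -0.7 after(mm) 2.7 -0.7
```

View pics/w11.png

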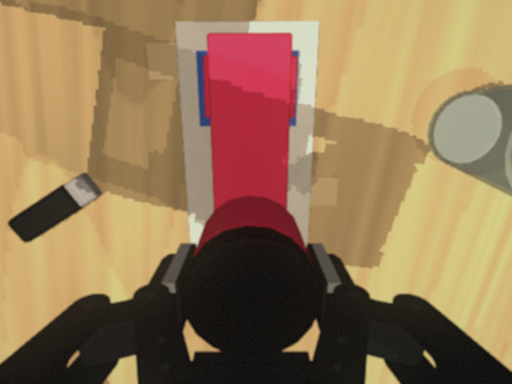

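The jar hangs upright with its lid centre at (250,290). The bar's far end runs from (208,33) to (292,33).

```bash
python3 - <<'E'
from h import *
print(ray("wrist",[(250,290)],.1486).round(4))
p=ray("wrist",[(208,33),(292,33)],.074);a=np.radians(96.7);print(p.round(4),p.mean(0)[:2]-.105*np.array([np.cos(a),np.sin(a)]))
E
```

```text
[[0.6135 0.0239 0.1486]]
[[0.5807 0.122  0.074 ]
 [0.6232 0.127  0.074 ]] [0.61419865 0.0202355 ]
```

Call:
{"name": "servo_tool", "arguments": {"rows": [[[0,0,0,-0.001,0,0.007,-1],[0,0,0,0,0,0.005,-1],[0,0,0,0,0,0.003,-1],[0,0,0,0,0,0.002,-1],[0,0,0,0,0,0,-1],[0,0,0,0,0,0,-1],[0,0,0,0,0,0,-1]]]}}

```text
t: 32.78
tcp_pos: [0.6138, 0.0178, 0.1114]
tool_rot: [0.665, 0.747, 0.0, 0.0]
force: [0.5, -0.5, -2.0]
finger_gap: 0.622
gripper_force: 42.7
```

Call:
{"name": "servo_tool", "arguments": {"rows": [[[0,0,0,0,0,0.001,-1],[0,0,0,0,0,0,-1],[0,0,0,0,0,0,-1]]]}}

```text
t: 33.03
tcp_pos: [0.6137, 0.0178, 0.1104]
tool_rot: [0.665, 0.747, 0.0, 0.0]
force: [0.1, -0.8, -1.4]
finger_gap: 0.616
gripper_force: 42.7
```

Call:
{"name": "servo_tool", "arguments": {"rows": [[[0,0,0,0,0,0.001,-1],[0,0,0,0,0,0,-1],[0,0,0,0,0,0,-1]]]}}

```text
t: 33.28
tcp_pos: [0.6139, 0.0178, 0.1096]
tool_rot: [0.665, 0.747, 0.0, 0.0]
force: [-1.0, 0.8, 0.3]
finger_gap: 0.62
gripper_force: 43.0
```

Call:
{"name": "servo_tool", "arguments": {"rows": [[[0,0,0,0,0,0.001,-1],[0,0,0,0,0,0,-1],[0,0,0,0,0,0,-1]]]}}

```text
t: 33.53
tcp_pos: [0.6139, 0.0178, 0.1096]
tool_rot: [0.665, 0.747, 0.0, 0.0]
force: [-1.4, 1.1, 6.0]
finger_gap: 0.62
gripper_force: 43.5
```

Call:
{"name": "servo_tool", "arguments": {"rows": [[[0,0,0,0,0,0,0.3],[0,0,0,0,0,0,0.5],[0,0,0,0,0,0,0.8],[0,0,0,0,0,0,1],[0,0,0,0,0,0,1],[0,0,0,0,0,0,1],[0,0,0,0,0,-0.01,1],[0,0,0,0,0,-0.02,1]]]}}

```text
t: 34.2
tcp_pos: [0.6118, 0.018, 0.1366]
tool_rot: [0.665, 0.747, -0.002, -0.002]
force: [0.5, 0.4, -0.4]
finger_gap: 0.997
gripper_force: 0.0
```

Call:
{"name": "servo_tool", "arguments": {"rows": [[[0,0,0,0,0,-0.03,1],[0,0,0,0,0,-0.04,1],[0,0,0,0,0,-0.04,1],[0,0,0,-0.04,0,0,1],[0,0,0,-0.04,0,0,1],[0,0,0,-0.04,0,0,1],[0,0,0,-0.04,0,0,1],[0,0,0,-0.04,0,0,1]]]}}

```text
t: 34.87
tcp_pos: [0.6368, -0.1825, 0.2495]
tool_rot: [0.665, 0.747, 0.0, 0.0]
force: [0.1, -0.1, -0.8]
finger_gap: 1.005
gripper_force: 0.0
```

Call:
{"name": "servo_tool", "arguments": {"rows": [[[0,0,0,-0.04,0,0,1],[0,0,0,0,0,0,1],[0,0,0,0,0,0,1]]]}}

```text
t: 35.12
tcp_pos: [0.6413, -0.2234, 0.2486]
tool_rot: [0.666, 0.746, 0.0, 0.0]
force: [-0.2, 0.6, 0.3]
finger_gap: 1.004
gripper_force: 0.0
```

```bash
python3 - <<'E'
from h import *
a=manip.snapshot("top");b=manip.snapshot("scene")
f=lambda im:cv2.resize(im,(400,300))
a2=cv2.resize(a[90:290,170:390],(396,360));b2=cv2.resize(b[100:300,160:380],(396,360))
cv2.imwrite("pics/end.png",np.hstack([a2,b2]))
h=hsv(a);j=rng(h,(0,0,0),(180,255,62));j[:,:220]=0;j[:145]=0;j[215:]=0;j[:,310:]=0
for c in comps(j,100): print("jar",cv2.contourArea(c),*box("top",c,.129))
for c in comps(pink(h),200): print("pink",cv2.contourArea(c),*box("top",c,.074))
E
```

```text
pink 617.0 [0.6033 0.0787] 0.0898 0.0555 98.1
pink 584.5 [ 0.6182 -0.0359] 0.0922 0.0536 89.9
```

View pics/end.png

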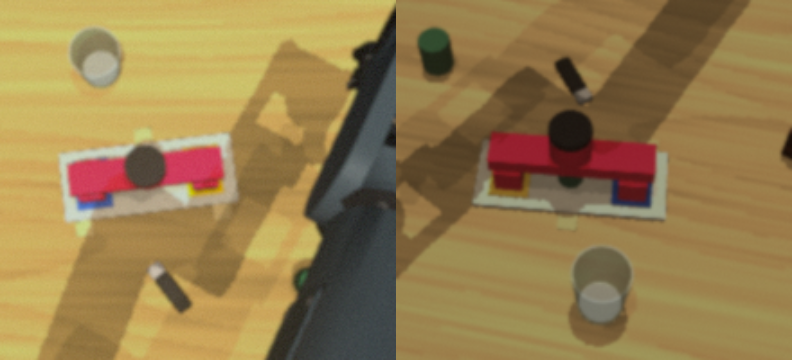

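The stack stands complete: the jar is upright at the middle of the bar (146,166 in the left crop), and the lighter and glass haven't moved.

```bash
python3 -c "
from station import manip
print(manip.sign_off())"
```

```text
the job is handed in; nothing more can be done
None
```

The sculpture is stacked with the jar on top, everything is released and the job is handed in at about 35 s. My last pictures and measurements put every part within tolerance, but the hand-in returned no verdict, and the dispenser was out of view in the final crops (the arm never went near it).

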